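# Wedge the rocking proof light box

### The arm

A 6-joint arm with a two-finger parallel gripper is mounted at the origin on the work surface. World frame = base frame: x ahead of the robot, y to its left, z up, the work surface at z = 0. Lengths are in m, angles in degrees, forces in N, time in s.
With the tool pointing down it reaches from about 0.325 to 0.775 m from the base axis. Payload 9.3 kg.
Tool frame: the origin (TCP) lies between the finger pads; the fingertips stand 22 mm ahead of it and the grasp point (between the pads) lies 3 mm ahead of it (env.tip_reach is the distance from the TCP to the fingertips, in m); y points along the fingers, z is the direction in which the jaws open and shut, and the axes are right-handed (so a half turn about y gives the same grasp; the last joint's range is limited). The gripper opens to 85 mm and grips with 20 to 120 N. Pads are 22 mm wide; open, the fingers measure 114 mm over their backs; the gripper's body (76 mm by 85 mm) begins 54 mm behind the grasp point. The pads swing forward as they close: fully open they stand 13 mm farther back than shut.
Start: joints at [59.439, 14.817, 1.232, 76.415, 0, 81.257], TCP at [0.204, 0.511, 0.253] pointing down, gripper open.
Joint ranges: [-174.27, 174.27], [-52.1, 104.24], [-59.71, 78.15], [-110.17, 111.67], [-87.03, 83.33], [-180, 180]. Speed limits (degrees/s): [127.2, 127.2, 159.86, 180, 180, 180].

### API

Orientations are given as a 3x3 rotation matrix whose columns are the frame's x, y, z axes.
In Python, from station import status, eyes, env, nets gives the robot as it stands.
- The arm moves only by the shell command python3 -m inch 'ROWS' [FORCE]. ROWS is JSON, a list of rows, each an object of numbers: "jaw": the opening in per cent of the stroke, from 0 (shut) to 100 (fully open); "tx", "ty", "tz": the shift along the tool's x, y, z in cm; "rx", "ry", "rz": the turn, a rotation vector about the tool's x, y, z in rad. In form: [{"jaw": .., "tx": .., "ty": .., "tz": .., "rx": .., "ry": .., "rz": ..}, ...]. A call has 1 to 20 rows; each row is the pose to reach, as a shift and turn from the pose measured when the call began, along the tool's axes at that moment; what a row does not reach only later rows make up. A row lasts 1/10 s, in which the tool goes at most 50 mm and 8.59 degrees, less where a joint would pass 70% of its speed; a pose out of reach is approached as far as the arm can. A call with a gripper value outside its range is refused whole. The fingers move at their own pace and stop on an object; FORCE is the grip in N (left out, the last holds). Time passes only in rows, so rows that repeat a pose let the fingers close. It gives the time, the measured TCP pose, the force and the opening at its end, in the units of the state.
- status.read_state(): the state, without advancing time (a new reading comes with each control period).
- eyes.read_camera(name): name is "scene" or "top"; returns (picture, depth): 400x640x3 uint8, blue, green, red; 400x640 float32, m along the optical axis (not along the pixel's ray), 0 where there is no reading.
- eyes.camera_model(name): a dict with "fov_y" (degrees; the focal length in pixels is half the picture's height over the tangent of half this angle, whatever the lens; pixels are square), "cx", "cy" (the principal point, pixels), "dist" ([k1, k2, p1, p2, k3] as OpenCV has them; the pictures are not rectified), "rvec" (rotation vector, rad) and "tvec" (3), from world to camera coordinates, as OpenCV has them. Camera axes: x right, y down, z forward; pixel columns grow to the right and rows downward; lengths in m; the calibration is good to about 2 mm. A picture is of the moment at which its call begins. camera_model takes no time and is no camera call.
- env.finish_job(): hands the job in, once; it reports no verdict.
Trained networks look in the newest picture that a camera, given by its name, has taken for a name from the list of things; names that differ only in an ending like _2 or _b are one class to them, and where a whole thing is asked for, a point or a joint stands for the part that bears it (a point fixed in the world has none). Each returns a list of dicts, best first, with "p" (0 to 1); they miss things now and then, are a little off and sometimes report something else, mostly with a low value. They report only what shows in the picture. A call takes as long as a camera call. They do not tell look-alikes from the thing itself.
- nets.search_frame(thing, camera): "rect" ([centre column, centre row, width, height] in pixels, round what is visible of it).
- nets.place_of(thing, camera): "uv" ([column, row] in pixels: a listed point, or the origin of a listed thing).
The state is a dict: "time": time; "joints": joint angles; "qd": joint speeds; "effort": joint torques, N m; "ee_pos": TCP position; "tool_rot": TCP orientation; "force": force on the tool from outside, world axes, zero at the start; "torque": the same for the moment, N m; "opening": finger opening in m.
Only numpy, scipy, OpenCV 4.12 (cv2) and the standard library are available. Lean on these libraries where they do the work, as an engineer would, in place of code of your own. Each camera call takes 0.05 s, during which the arm holds its last target.

### The job

The proof light box rocks because the foot under its yellow corner pad is too short. Without picking anything up, push the wooden wedge along the table, thin edge first, under that foot until it is snug and the box stands level and no longer rocks; do not shove the box along or disturb the other things. Finish while holding a firm push down (about 10 N) on the yellow pad, the wedge let go of and the box staying steady.

Things in the scene. Friction and masses are not known exactly. Their poses are not given: they have to be found in the camera images.
- lightbox: Grey light box, 210 (own x) by 270 (own y) mm, about 2.4 kg, loose. Underside 30 mm, top 85 mm above the table; a dark housing 35 mm high on its -x -y corner. Origin: table level under its centre. Feet, 24 mm across, at own (+-85, +-115) mm; three stand on the table, so it is level when left alone. 2 to 3 N down on the pad tips that corner down until the short foot lands.
- foot_spot (a point): Point of the light box at table level straight below the axis of the short foot, own (+85, +115) mm. The foot is brass, 22 mm across with a round end, and hangs 5 to 11 mm above the table while the box is level (differs each time).
- pad_top (a point): Centre of the top face of the yellow pad, a disc 34 mm across and 6 mm thick on the top of the box straight above the short foot; it is 91 mm above the table while the box stands level. The box side faces are 20 mm beyond the pad's centre in own +x and own +y.
- wedge: Beech wedge, 140 (own x) by 60 (own y) mm, 0.11 kg, flat on the table. Origin: centre of its underside. Thickness falls evenly from 23 mm (upright end face at own x -70) to 3 mm at the thin edge (x +70). Starts on the box's own +y side, thin edge roughly towards the foot. Slides with under 2 N; resistance climbs quickly once it bears on the foot, over about 8 N it shoves the box along.
- tin_blue: Ink tin, grey with a blue band, 90 mm across, 60 mm high, to be left alone. Origin under its centre.
- tin_red: Ink tin, grey with a red band, 90 mm across, 60 mm high, to be left alone. Origin under its centre.
- tin_small: Small ink tin with a yellow band, 60 mm across, 50 mm high, to be left alone. Origin under its centre.
- bottle: White bottle with a red cap, 64 mm across, 170 mm high, to be left alone. Origin under its centre.
- ink_knife: Ink knife (spatula), 200 mm long, lying on the table beyond the box, to be left alone.
- loupe: Magnifying loupe, 38 mm across, 34 mm high, standing on the light panel, about the middle of the box top; to be left standing there. Origin under its centre.
Things that resemble listed ones, but are neither listed nor needed, are in the scene too. Leave any turquoise look-alike of the wedge alone.

How it is judged (in metres and radians):
On the way:
1. the thin end of the wedge has been pushed under the short foot (horizontal distance between wedge and foot_spot below 0.069 m and x of foot_spot in the frame of wedge above 0 m), for 0.1 s.
At the end, for the whole second after the job is handed in: Through the last second the fingers push the pad with over 4 N, the box is at rest within 0.015 rad of level, and the wedge lies flat, at rest and untouched, its thin half under the short foot and carrying over 2 N. The loupe still stands on the box (all of step 1 and contact force between the fingers and pad above 4 N and contact force between wedge and lightbox above 2 N and angle between lightbox's own z axis and vertical below 0.015 rad and height (world z) of wedge below 0.004 m and contact force between each of the arm, the fingers and wedge below 0.2 N and linear speed of each of lightbox, wedge below 0.01 m/s and angular speed of lightbox below 0.05 rad/s and height (world z) of loupe above 0.075 m); the arm keeps its last pose, push and grip.
It fails at once if the wedge is lifted off the table (height (world z) of wedge above 0.02 m).
It fails at once if the light box is lifted off the table (height (world z) of lightbox above 0.02 m).
It fails at once if the light box is shoved more than 40 mm along the table (distance of lightbox from where it was at the start of the episode above 0.04 m).
It fails at once if the loupe falls off the light box (height (world z) of loupe below 0.06 m).
It fails at once if a tin, the bottle or the ink knife is moved more than 30 mm (distance of any of tin_blue, tin_red, tin_small, bottle, ink_knife from where it was at the start of the episode above 0.03 m).
It also fails if it takes over 54 s, if anything falls off the work surface, if the arm or the gripper's body presses on something with over 40 N, if the wrist force passes 120 N, or if a joint passes its speed limit or range.

## Working session

There is one attempt and no reset: what is moved stays moved. The work goes in short steps, Python scripts to look and compute and a shell command to move; the robot and the scene stay as the last step left them, time stands still between calls to the robot, and variables do not carry over. Pictures are saved under pics/ and viewed, and the job is handed in when it is done.

```bash
ls; mkdir -p pics
python3 - <<'E'
from station import status, eyes, env, nets
import cv2,numpy as np
s=status.read_state();print(s)
for n in ["scene","top"]:
    p,d=eyes.read_camera(n);cv2.imwrite(f"pics/{n}0.png",p);np.save(f"pics/{n}0.npy",d)
    print(eyes.camera_model(n))
E
```

```text
pics
{'time': 0.0, 'joints': array([5.94401519e+01, 1.48517129e+01, 1.19026933e+00, 7.64157620e+01,
       1.45042669e-04, 8.12565737e+01]), 'qd': array([ 0.03074615, -0.01753711, -0.06178172, -0.11349391,  0.05318339,
        0.03886483]), 'effort': array([ 4.33583818e-04, -5.55630398e+01,  3.44544446e+01,  1.33685349e-02,
       -2.54730730e-04,  1.74395649e-05]), 'ee_pos': array([0.20427663, 0.51039252, 0.25266064]), 'tool_rot': array([[ 9.28379278e-01, -6.87296282e-04,  3.71633481e-01],
       [-3.71634059e-01, -1.15903658e-03,  9.28378577e-01],
       [-2.07334345e-04, -9.99999092e-01, -1.33144825e-03]]), 'force': array([-0.00395613,  0.07663665,  0.50456952]), 'torque': array([-0.02426311, -0.01003233,  0.02101109]), 'opening': 0.08521384499729932}
{'fov_y': 55.088514829525835, 'cx': 318.98983298821787, 'cy': 198.39878453041854, 'dist': array([-0.01741929,  0.        ,  0.        ,  0.        ,  0.        ]), 'rvec': array([ 2.20099423,  1.54662252, -0.38410741]), 'tvec': array([-0.21898241, -0.43016553,  1.34226437])}
{'fov_y': 46.37188887428792, 'cx': 320.05667879326427, 'cy': 192.8621528323459, 'dist': array([0.0258841, 0.       , 0.       , 0.       , 0.       ]), 'rvec': array([ 2.13406669, -2.19094588,  0.12623705]), 'tvec': array([0.02758196, 0.57172678, 1.25084061])}
```

View pics/scene0.png

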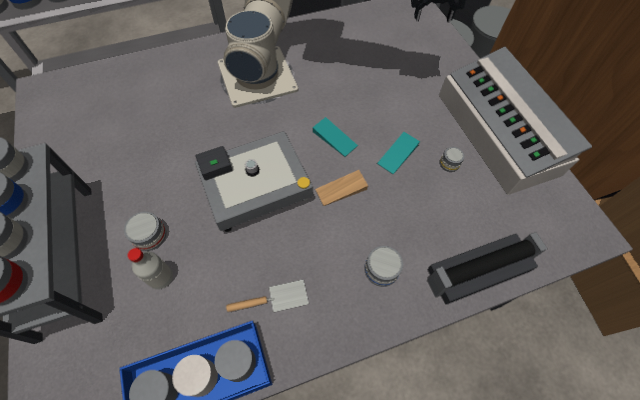

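View pics/top0.png

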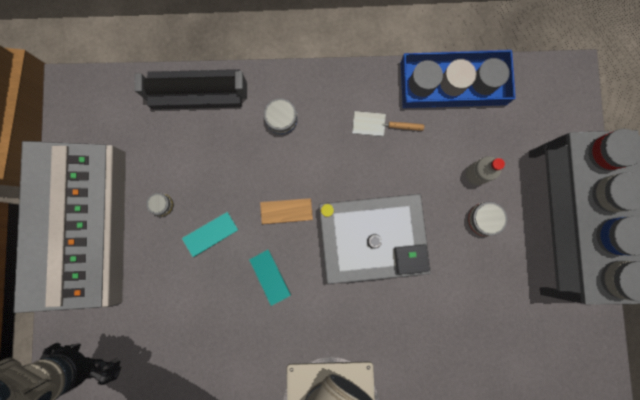

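```bash
cat > h.py <<'E'
from station import status, eyes, env, nets
import cv2,numpy as np
def cam(n):
    m=eyes.camera_model(n);f=200/np.tan(np.radians(m['fov_y'])/2)
    K=np.array([[f,0,m['cx']],[0,f,m['cy']],[0,0,1]]);R,_=cv2.Rodrigues(m['rvec']);return K,np.array(m['dist']),R,np.array(m['tvec'])
def ray(n,uv):
    K,D,R,t=cam(n);u=cv2.undistortPoints(np.array(uv,float).reshape(-1,1,2),K,D).reshape(-1,2)
    return -R.T@t,np.c_[u,np.ones(len(u))]@R
def atz(n,uv,z):
    o,d=ray(n,uv);return o+d*((z-o[2])/d[:,2])[:,None]
def cloud(n,depth):
    v,u=np.mgrid[0:400,0:640];o,d=ray(n,np.c_[u.ravel(),v.ravel()])
    return (o+d*depth.ravel()[:,None]).reshape(400,640,3)
def proj(n,P):
    K,D,R,t=cam(n);return cv2.projectPoints(np.array(P,float).reshape(-1,1,3),cv2.Rodrigues(R)[0],t,K,D)[0].reshape(-1,2)
E
python3 - <<'E'
from h import *
for n in ["scene","top"]:
    p=cv2.imread(f"pics/{n}0.png");d=np.load(f"pics/{n}0.npy");C=cloud(n,d)
    hsv=cv2.cvtColor(p,cv2.COLOR_BGR2HSV)
    X,Y,Z=C[...,0],C[...,1],C[...,2]
    # yellow pad
    y=(abs(hsv[...,0].astype(int)-26)<6)&(hsv[...,1]>170)&(Z>.06)&(Z<.11)
    print(n,'pad',y.sum(),C[y].mean(0), np.median(C[y],0))
    w=(abs(hsv[...,0].astype(int)-14)<6)&(hsv[...,1]>80)&(abs(X-.45)<.15)&(Y>.05)&(Y<.4)&(Z<.05)
    c,l,st,ce=cv2.connectedComponentsWithStats(w.astype(np.uint8));k=1+np.argmax(st[1:,4]);w=l==k
    print('wedge',w.sum(),st[k])
    P=C[w];A=np.c_[P[:,:2],np.ones(len(P))];print('plane',np.linalg.lstsq(A,P[:,2],rcond=None)[0],P.min(0),P.max(0))
    print(cv2.minAreaRect(P[:,:2].astype(np.float32)*1000))
    b=(Z>.078)&(Z<.092)&(X>.2)&(X<.6)&(abs(Y)<.3)
    c,l,st,ce=cv2.connectedComponentsWithStats(b.astype(np.uint8));k=1+np.argmax(st[1:,4]);b=l==k
    r=cv2.minAreaRect(C[b][:,:2].astype(np.float32)*1000);print('box',b.sum(),r,cv2.boxPoints(r).tolist())
    q=(Z>-.02)&(Z<.02);
    print('table',np.median(Z[(X>.3)&(X<.7)&(Y>-.3)&(Y<.4)&(abs(Z)<.02)]))
    cr=p[150:320,170:430] if n=='scene' else p[170:310,230:450]
    cv2.imwrite(f"pics/{n}0c.png",cv2.resize(cr,None,fx=3,fy=3,interpolation=cv2.INTER_CUBIC))
E
```

```text
scene pad 92 [ 0.5216835  -0.00339655  0.08919244] [ 0.52186131 -0.00334117  0.08925081]
wedge 881 [320 170  48  35 881]
plane [-0.04354932  0.12210174  0.02092874] [ 0.49337454  0.05007204 -0.0035431 ] [0.56158081 0.18730295 0.02628451]
((527.1083984375, 118.52285766601562), (62.280189514160156, 139.07009887695312), 3.7739295959472656)
box 5585 ((445.656005859375, -123.73892211914062), (212.25331115722656, 269.02044677734375), 4.15095329284668) [[330.0712890625, 2.7365384101867676], [349.544189453125, -265.5782165527344], [561.24072265625, -250.21438598632812], [541.767822265625, 18.100372314453125]]
table -0.0011826941067865637
top pad 78 [ 0.51975106 -0.00324418  0.09025536] [ 0.52007818 -0.00393835  0.08999443]
wedge 1035 [ 260  199   48   25 1035]
plane [ 0.02763007  0.12686313 -0.01648166] [ 0.49410143  0.05007398 -0.00638134] [0.5597566  0.18290247 0.02693307]
((527.1629638671875, 115.58126068115234), (61.10288619995117, 131.94761657714844), 3.5599253177642822)
box 7118 ((443.88934326171875, -126.12040710449219), (212.34877014160156, 269.7515869140625), 4.151006698608398) [[328.23046875, 0.7160935401916504], [347.75653076171875, -268.327880859375], [559.5482177734375, -252.9569091796875], [540.0221557617188, 16.087066650390625]]
table -0.00028532975237383074
```

Run:
```python
from h import *
for n in ["scene","top"]:
    for t in ["foot_spot","pad_top","wedge","lightbox"]:
        r=nets.place_of(t,n)[:3]
        print(n,t,[(np.round(q['uv'],1).tolist(),round(q['p'],2),np.round(atz(n,[q['uv']],.091 if t=='pad_top' else 0)[0],4).tolist()) for q in r])
```

```text
scene foot_spot [([306.9, 198.3], 0.73, [0.5241, 0.0049, 0.0])]
scene pad_top [([302.7, 181.6], 0.64, [0.5203, -0.0046, 0.091])]
scene wedge [([340.5, 188.1], 0.82, [0.5247, 0.1089, 0.0]), ([333.6, 138.8], 0.7, [0.3488, 0.1551, 0.0]), ([394.7, 153.6], 0.63, [0.4652, 0.3133, 0.0])]
scene lightbox [([255.9, 188.9], 0.95, [0.4446, -0.125, 0.0])]
top foot_spot []
top pad_top [([327.9, 210.9], 0.55, [0.5176, -0.0065, 0.091])]
top wedge [([212.7, 233.8], 0.95, [0.4691, 0.3147, 0.0]), ([284.7, 208.7], 0.6, [0.5339, 0.1129, 0.0]), ([271.3, 278.5], 0.6, [0.3419, 0.1532, 0.0])]
top lightbox [([369.7, 240.0], 0.9, [0.4403, -0.1224, 0.0])]
```

```bash
ls pics
```

```text
scene0.npy
scene0.png
scene0c.png
top0.npy
top0.png
top0c.png
```

The pictures show the wooden wedge at about (286,211) in the top view with its thick end away from the box. The yellow pad is at (327,211). The two turquoise look-alikes are at (210,233) and (270,277). I'll go to a spot behind the thick end.

```bash
python3 -m inch '[{"jaw":25,"tx":1.6,"ty":0.4,"tz":-0.6,"ry":0.045},{"jaw":25,"tx":4.8,"ty":1.2,"tz":-1.9,"ry":0.135},{"jaw":25,"tx":8.8,"ty":2.2,"tz":-3.4,"ry":0.25},{"jaw":25,"tx":13.2,"ty":3.3,"tz":-5.1,"ry":0.37},{"jaw":25,"tx":17.8,"ty":4.5,"tz":-6.9,"ry":0.5},{"jaw":25,"tx":22.4,"ty":5.7,"tz":-8.6,"ry":0.63},{"jaw":25,"tx":27,"ty":6.9,"tz":-10.4,"ry":0.76},{"jaw":25,"tx":31.6,"ty":8,"tz":-12.2,"ry":0.89},{"jaw":25,"tx":35.6,"ty":9,"tz":-13.7,"ry":1},{"jaw":25,"tx":38.5,"ty":10,"tz":-14.8,"ry":1.085},{"jaw":25,"tx":40,"ty":11,"tz":-15.4,"ry":1.126},{"jaw":25,"tx":40,"ty":12,"tz":-15.4,"ry":1.126},{"jaw":25,"tx":40,"ty":12,"tz":-15.4,"ry":1.126}]'
python3 - <<'E'
from h import *
p,d=eyes.read_camera("scene");cv2.imwrite("pics/s1.png",p)
s=status.read_state();print(s['time'],s['ee_pos'],s['tool_rot'],s['force'],s['opening'],s['joints'],env.tip_reach)
E
```

```text
0.55 [0.20442144 0.51057757 0.2532871 ] [[ 9.28350957e-01  1.14470764e-05  3.71704858e-01]
 [-3.71704857e-01 -3.06095183e-05  9.28350956e-01]
 [ 2.20046110e-05 -9.99999999e-01 -2.41614417e-05]] [ 0.38741694 -0.39355069  0.39116985] 0.08511751625353903 [ 5.94377295e+01  1.48155616e+01  1.23152224e+00  7.64171373e+01
 -1.45651454e-03  8.12585283e+01] 0.022invalid input at $[0]: expected keys jaw, tx, ty, tz, rx, ry, rz
```

View pics/s1.png

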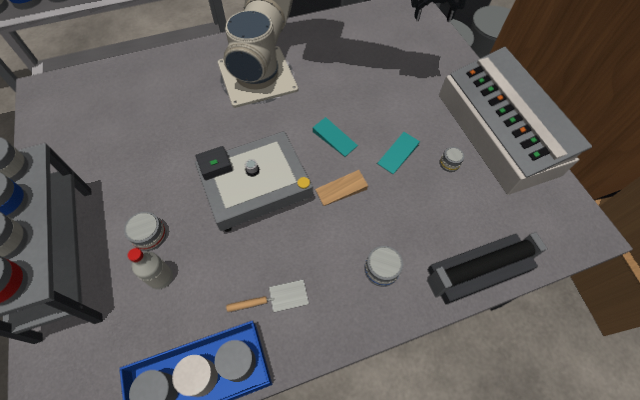

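The arm hasn't moved and the scene is unchanged: the call was refused because every row needs all seven keys.

```bash
python3 -m inch '[{"jaw":25,"tx":1.6,"ty":0.4,"tz":-0.6,"rx":0,"ry":0.045,"rz":0},{"jaw":25,"tx":4.8,"ty":1.2,"tz":-1.9,"rx":0,"ry":0.135,"rz":0},{"jaw":25,"tx":8.8,"ty":2.2,"tz":-3.4,"rx":0,"ry":0.25,"rz":0},{"jaw":25,"tx":13.2,"ty":3.3,"tz":-5.1,"rx":0,"ry":0.37,"rz":0},{"jaw":25,"tx":17.8,"ty":4.5,"tz":-6.9,"rx":0,"ry":0.5,"rz":0},{"jaw":25,"tx":22.4,"ty":5.7,"tz":-8.6,"rx":0,"ry":0.63,"rz":0},{"jaw":25,"tx":27,"ty":6.9,"tz":-10.4,"rx":0,"ry":0.76,"rz":0},{"jaw":25,"tx":31.6,"ty":8,"tz":-12.2,"rx":0,"ry":0.89,"rz":0},{"jaw":25,"tx":35.6,"ty":9,"tz":-13.7,"rx":0,"ry":1,"rz":0},{"jaw":25,"tx":38.5,"ty":10,"tz":-14.8,"rx":0,"ry":1.085,"rz":0},{"jaw":25,"tx":40,"ty":11,"tz":-15.4,"rx":0,"ry":1.126,"rz":0},{"jaw":25,"tx":40,"ty":12,"tz":-15.4,"rx":0,"ry":1.126,"rz":0},{"jaw":25,"tx":40,"ty":12,"tz":-15.4,"rx":0,"ry":1.126,"rz":0}]'
python3 - <<'E'
from h import *
p,d=eyes.read_camera("scene");cv2.imwrite("pics/s2.png",p)
s=status.read_state();print(s['time'],s['ee_pos'],s['tool_rot'],s['force'],s['opening'],s['joints'],env.tip_reach)
E
```

```text
time: 1.85
ee_pos: [0.5173, 0.2191, 0.1318]
tool_rot: [[0.065, -0.003, 0.998], [-0.998, -0.0, 0.065], [0.0, -1.0, -0.003]]
force: [-0.4, 0.5, -0.6]
opening: 0.0215
1.9 [0.51730851 0.21959989 0.13270314] [[ 6.59856553e-02 -1.81077179e-03  9.97818929e-01]
 [-9.97820569e-01 -1.87221469e-04  6.59854241e-02]
 [ 6.73285815e-05 -9.99998343e-01 -1.81917927e-03]] [-0.1948578   0.7131948   0.73477829] 0.021503251670432263 [ 1.44389408e+01  1.95394687e+01 -1.00813509e+01  6.04823278e+01
  1.54815873e-02  1.00655482e+02] 0.022
```

View pics/s2.png

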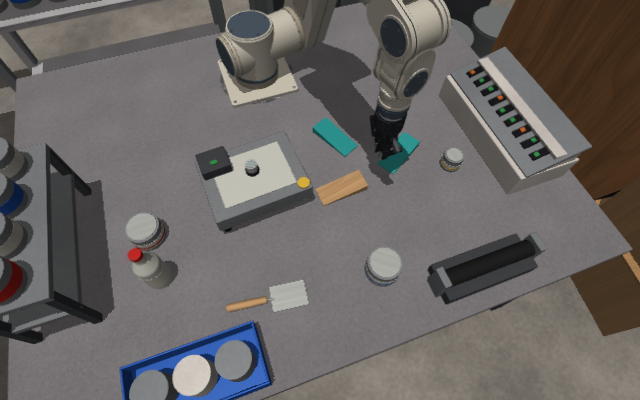

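```bash
python3 -m inch '[{"jaw":25,"tx":0,"ty":2,"tz":0,"rx":0,"ry":0,"rz":0},{"jaw":25,"tx":0,"ty":5,"tz":0,"rx":0,"ry":0,"rz":0},{"jaw":25,"tx":0,"ty":8,"tz":0,"rx":0,"ry":0,"rz":0},{"jaw":25,"tx":0,"ty":9.6,"tz":0,"rx":0,"ry":0,"rz":0},{"jaw":25,"tx":0,"ty":10.3,"tz":0,"rx":0,"ry":0,"rz":0},{"jaw":25,"tx":0,"ty":10.3,"tz":0,"rx":0,"ry":0,"rz":0},{"jaw":25,"tx":0,"ty":10.3,"tz":0,"rx":0,"ry":0,"rz":0}]';python3 - <<'E'
from h import *
p,d=eyes.read_camera("scene");cv2.imwrite("pics/s3.png",cv2.resize(p[120:240,270:450],None,fx=4,fy=4))
s=status.read_state();print(s['time'],s['ee_pos'],s['force'])
E
```

```text
time: 2.6
ee_pos: [0.5174, 0.2203, 0.0309]
tool_rot: [[0.067, -0.0, 0.998], [-0.998, 0.0, 0.067], [-0.0, -1.0, -0.0]]
force: [0.6, -0.4, 0.0]
opening: 0.0217
2.65 [0.5175891  0.22018724 0.03100744] [-0.04743159 -0.56343281  0.17374595]
```

View pics/s3.png

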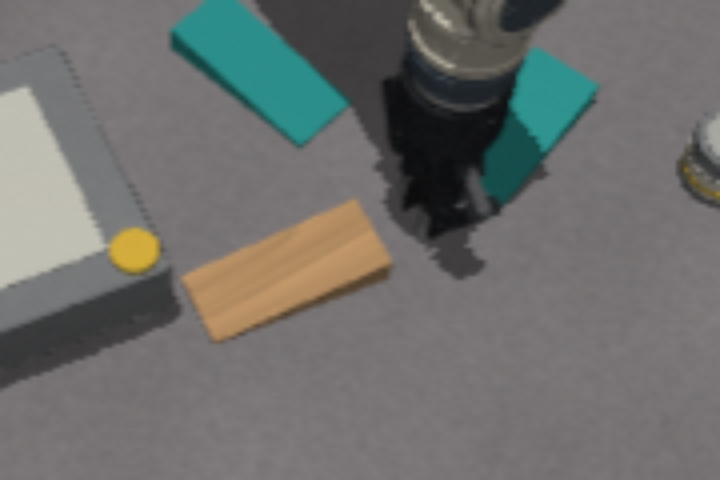

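The fingers are down behind the thick end, with a gap of about 20 mm at crop pixel (400,230), and clear of the turquoise pieces. Next comes a slow approach, then a slightly diagonal push to line the wedge up with the foot.

```bash
python3 -m inch '[{"jaw":25,"tx":0.6,"ty":0,"tz":0,"rx":0,"ry":0,"rz":0},{"jaw":25,"tx":1.2,"ty":0,"tz":0,"rx":0,"ry":0,"rz":0},{"jaw":25,"tx":1.6,"ty":0,"tz":0,"rx":0,"ry":0,"rz":0},{"jaw":25,"tx":1.9,"ty":0,"tz":0,"rx":0,"ry":0,"rz":0},{"jaw":25,"tx":2.2,"ty":0,"tz":0,"rx":0,"ry":0,"rz":0},{"jaw":25,"tx":2.5,"ty":0,"tz":0,"rx":0,"ry":0,"rz":0},{"jaw":25,"tx":2.8,"ty":0,"tz":-0.05,"rx":0,"ry":0,"rz":0},{"jaw":25,"tx":3.1,"ty":0,"tz":-0.1,"rx":0,"ry":0,"rz":0},{"jaw":25,"tx":3.4,"ty":0,"tz":-0.17,"rx":0,"ry":0,"rz":0},{"jaw":25,"tx":3.7,"ty":0,"tz":-0.24,"rx":0,"ry":0,"rz":0},{"jaw":25,"tx":4,"ty":0,"tz":-0.31,"rx":0,"ry":0,"rz":0},{"jaw":25,"tx":4,"ty":0,"tz":-0.31,"rx":0,"ry":0,"rz":0}]';python3 - <<'E'
from h import *
p,d=eyes.read_camera("scene");cv2.imwrite("pics/s4.png",cv2.resize(p[120:240,270:450],None,fx=4,fy=4))
s=status.read_state();print(s['time'],s['ee_pos'],s['force'])
E
```

```text
time: 3.85
ee_pos: [0.5171, 0.1797, 0.031]
tool_rot: [[0.067, 0.0, 0.998], [-0.998, 0.0, 0.067], [-0.0, -1.0, 0.0]]
force: [-0.5, 0.2, -0.5]
opening: 0.0213
3.9 [0.51716401 0.17988401 0.03101565] [-0.87495804 -0.33146408  0.4325962 ]
```

View pics/s4.png

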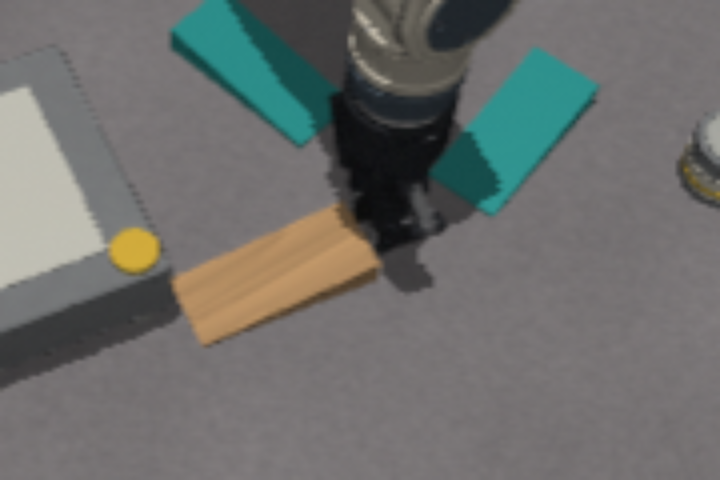

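The wedge has started moving; in the crop its thin edge went from (183,280) to (172,285). I'll continue the diagonal push.

```bash
python3 -m inch '[{"jaw":25,"tx":0.3,"ty":0,"tz":-0.05,"rx":0,"ry":0,"rz":0},{"jaw":25,"tx":0.7,"ty":0,"tz":-0.13,"rx":0,"ry":0,"rz":0},{"jaw":25,"tx":1.1,"ty":0,"tz":-0.22,"rx":0,"ry":0,"rz":0},{"jaw":25,"tx":1.5,"ty":0,"tz":-0.32,"rx":0,"ry":0,"rz":0},{"jaw":25,"tx":1.9,"ty":0,"tz":-0.42,"rx":0,"ry":0,"rz":0},{"jaw":25,"tx":2.3,"ty":0,"tz":-0.52,"rx":0,"ry":0,"rz":0},{"jaw":25,"tx":2.7,"ty":0,"tz":-0.61,"rx":0,"ry":0,"rz":0},{"jaw":25,"tx":3.1,"ty":0,"tz":-0.7,"rx":0,"ry":0,"rz":0},{"jaw":25,"tx":3.5,"ty":0,"tz":-0.8,"rx":0,"ry":0,"rz":0},{"jaw":25,"tx":3.9,"ty":0,"tz":-0.8,"rx":0,"ry":0,"rz":0},{"jaw":25,"tx":4.2,"ty":0,"tz":-0.8,"rx":0,"ry":0,"rz":0},{"jaw":25,"tx":4.2,"ty":0,"tz":-0.8,"rx":0,"ry":0,"rz":0}]';python3 - <<'E'
from h import *
p,d=eyes.read_camera("scene");cv2.imwrite("pics/s5.png",cv2.resize(p[120:240,270:450],None,fx=4,fy=4))
s=status.read_state();print(s['time'],s['ee_pos'],s['force'])
C=cloud("scene",d);hsv=cv2.cvtColor(p,cv2.COLOR_BGR2HSV);X,Y,Z=np.moveaxis(C,2,0)
w=(abs(hsv[...,0].astype(int)-14)<6)&(hsv[...,1]>80)&(abs(X-.52)<.08)&(Y>-.03)&(Y<.3)&(Z<.05)
c,l,st,ce=cv2.connectedComponentsWithStats(w.astype(np.uint8));w=l==1+np.argmax(st[1:,4])
r=cv2.minAreaRect(C[w][:,:2].astype(np.float32)*1000);print(r,cv2.boxPoints(r).tolist())
E
```

```text
time: 5.1
ee_pos: [0.512, 0.137, 0.031]
tool_rot: [[0.066, 0.0, 0.998], [-0.998, 0.0, 0.066], [-0.0, -1.0, 0.0]]
force: [-0.4, 0.4, -0.2]
opening: 0.0215
5.15 [0.51200184 0.13714128 0.03096471] [-0.16920589  0.88137047 -0.28446324]
((520.395751953125, 61.04523468017578), (67.51602172851562, 151.43527221679688), 6.5575947761535645) [[478.2115173339844, 132.41226196289062], [495.5057067871094, -18.03225326538086], [562.5799560546875, -10.321792602539062], [545.2857666015625, 140.1227264404297]]
```

View pics/s5.png

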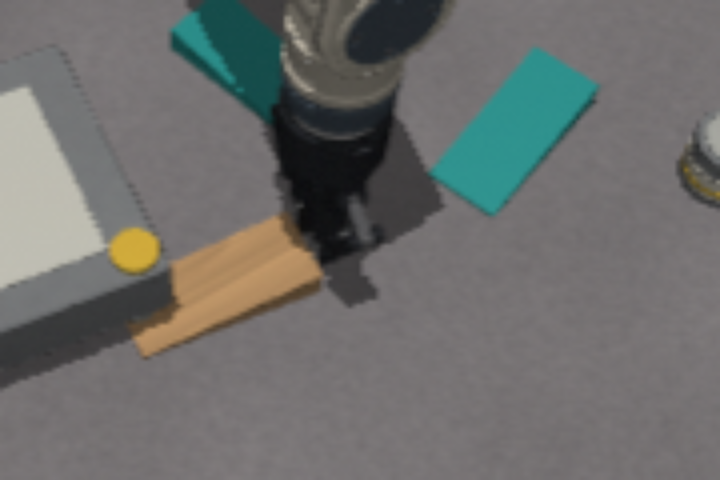

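Run:
```python
from h import *
f=lambda x,y:(270+(x+.5)/4-.5,120+(y+.5)/4-.5)
for nm,c,z in [("thin+x bottom",(146,356),0.001),("thick+x bottom",(320,290),0),("thick+x top",(321,270),.023),("thick-x top",(282,215),.023)]:
    print(nm,atz("scene",[f(*c)],z)[0].round(4))
c=np.array([521.2,-4.1]);
```

```text
thin+x bottom [ 0.5556 -0.0084  0.001 ]
thick+x bottom [0.5463 0.129  0.    ]
thick+x top [0.5428 0.129  0.023 ]
thick-x top [0.4899 0.1199 0.023 ]
```

The wedge is straight at about 3.9°, and its axis is about 4 mm from the foot line. The thin edge is just past the foot spot. From here I'll push in small steps while watching the force.

```bash
python3 -m inch '[{"jaw":25,"tx":0.15,"ty":0,"tz":0,"rx":0,"ry":0,"rz":0},{"jaw":25,"tx":0.3,"ty":0,"tz":-0.03,"rx":0,"ry":0,"rz":0},{"jaw":25,"tx":0.45,"ty":0,"tz":-0.06,"rx":0,"ry":0,"rz":0},{"jaw":25,"tx":0.6,"ty":0,"tz":-0.1,"rx":0,"ry":0,"rz":0}]'
python3 -c "
from station import status
for i in range(1): s=status.read_state();print(s['force'],s['ee_pos'])"
```

```text
time: 5.55
ee_pos: [0.5114, 0.131, 0.0309]
tool_rot: [[0.066, 0.0, 0.998], [-0.998, 0.0, 0.066], [-0.0, -1.0, 0.0]]
force: [-0.5, -0.2, 0.7]
opening: 0.0216
[-0.48159704 -0.21201571  0.68043684] [0.51136822 0.13101896 0.03094876]
```

```bash
python3 -m inch '[{"jaw":25,"tx":0.15,"ty":0,"tz":0,"rx":0,"ry":0,"rz":0},{"jaw":25,"tx":0.3,"ty":0,"tz":-0.03,"rx":0,"ry":0,"rz":0},{"jaw":25,"tx":0.45,"ty":0,"tz":-0.06,"rx":0,"ry":0,"rz":0}]'
```

```text
time: 5.85
ee_pos: [0.511, 0.1264, 0.0309]
tool_rot: [[0.066, -0.0, 0.998], [-0.998, 0.0, 0.066], [-0.0, -1.0, -0.0]]
force: [-0.6, 0.3, -0.2]
opening: 0.0214
```

```bash
python3 -m inch '[{"jaw":25,"tx":0.15,"ty":0,"tz":0,"rx":0,"ry":0,"rz":0},{"jaw":25,"tx":0.3,"ty":0,"tz":0,"rx":0,"ry":0,"rz":0},{"jaw":25,"tx":0.4,"ty":0,"tz":0,"rx":0,"ry":0,"rz":0}]'
```

```text
time: 6.15
ee_pos: [0.5113, 0.1222, 0.031]
tool_rot: [[0.066, 0.0, 0.998], [-0.998, 0.0, 0.066], [-0.0, -1.0, 0.0]]
force: [-0.2, 1.0, 0.7]
opening: 0.0216
```

```bash
python3 -m inch '[{"jaw":25,"tx":0.15,"ty":0,"tz":0,"rx":0,"ry":0,"rz":0},{"jaw":25,"tx":0.3,"ty":0,"tz":0,"rx":0,"ry":0,"rz":0},{"jaw":25,"tx":0.4,"ty":0,"tz":0,"rx":0,"ry":0,"rz":0}]'
```

```text
time: 6.45
ee_pos: [0.5116, 0.1181, 0.031]
tool_rot: [[0.066, -0.0, 0.998], [-0.998, 0.0, 0.066], [-0.0, -1.0, 0.0]]
force: [0.3, 0.8, 0.2]
opening: 0.0214
```

```bash
python3 -m inch '[{"jaw":25,"tx":0.1,"ty":0,"tz":0,"rx":0,"ry":0,"rz":0},{"jaw":25,"tx":0.2,"ty":0,"tz":0,"rx":0,"ry":0,"rz":0},{"jaw":25,"tx":0.3,"ty":0,"tz":0,"rx":0,"ry":0,"rz":0}]'
```

```text
time: 6.75
ee_pos: [0.5117, 0.1158, 0.031]
tool_rot: [[0.067, -0.0, 0.998], [-0.998, 0.002, 0.067], [-0.002, -1.0, 0.0]]
force: [-1.3, 8.3, 1.1]
opening: 0.0216
```

The force jumped to about 8 N, so the wedge is snug. I'll back straight off and look.

```bash
python3 -m inch '[{"jaw":25,"tx":-0.3,"ty":0,"tz":0,"rx":0,"ry":0,"rz":0},{"jaw":25,"tx":-1,"ty":0,"tz":0,"rx":0,"ry":0,"rz":0},{"jaw":25,"tx":-2,"ty":0,"tz":0,"rx":0,"ry":0,"rz":0},{"jaw":0,"tx":-3.2,"ty":-1,"tz":0,"rx":0,"ry":0,"rz":0},{"jaw":0,"tx":-4,"ty":-4,"tz":0,"rx":0,"ry":0,"rz":0},{"jaw":0,"tx":-4,"ty":-8,"tz":0,"rx":0,"ry":0,"rz":0},{"jaw":0,"tx":-4,"ty":-12,"tz":0,"rx":0,"ry":0,"rz":0},{"jaw":0,"tx":-4,"ty":-14,"tz":0,"rx":0,"ry":0,"rz":0},{"jaw":0,"tx":-4,"ty":-14,"tz":0,"rx":0,"ry":0,"rz":0}]';cat > m.py <<'E'
from h import *
import sys
t=sys.argv[1]
s=status.read_state();print(s['time'],s['ee_pos'],s['force'],s['opening'])
for n in ["scene","top"]:
    p,d=eyes.read_camera(n);C=cloud(n,d);hsv=cv2.cvtColor(p,cv2.COLOR_BGR2HSV);X,Y,Z=np.moveaxis(C,2,0)
    cr=p[120:240,270:450] if n=='scene' else p[170:300,240:435]
    cv2.imwrite(f"pics/{n}{t}.png",cv2.resize(cr,None,fx=4,fy=4))
    b=(Z>.075)&(Z<.094)&(X>.2)&(X<.6)&(abs(Y)<.3)
    c,l,st,ce=cv2.connectedComponentsWithStats(b.astype(np.uint8));b=l==1+np.argmax(st[1:,4])
    P=C[b];r=cv2.minAreaRect(P[:,:2].astype(np.float32)*1000);pl=np.linalg.lstsq(np.c_[P[:,:2]-P[:,:2].mean(0),np.ones(len(P))],P[:,2],rcond=None)[0]
    y=(abs(hsv[...,0].astype(int)-26)<6)&(hsv[...,1]>170)&(Z>.06)&(Z<.11)
    print(n,'box',np.round(r[0],1),np.round(r[1],1),round(r[2],2),'slope',pl.round(4),'pad',C[y].mean(0).round(4),y.sum())
E
python3 m.py 6
```

```text
time: 7.65
ee_pos: [0.5103, 0.1566, 0.175]
tool_rot: [[0.068, 0.006, 0.998], [-0.998, 0.003, 0.068], [-0.002, -1.0, 0.006]]
force: [0.8, -0.2, -0.4]
opening: 0.0
7.65 [0.51026752 0.15661133 0.17500731] [ 0.79391341 -0.2340355  -0.36647825] 2.5347271692270312e-05
scene box [ 445.5 -124. ] [211.1 269. ] 3.98 slope [-0.002   0.0016  0.084 ] pad [ 0.5217 -0.0034  0.0893] 94
top box [ 443.7 -126.4] [212.8 270.3] 4.25 slope [0.0031 0.0012 0.085 ] pad [ 0.5199 -0.0033  0.0906] 79
```

Run:
```python
from h import *
d0={n:np.load(f"pics/{n}0.npy") for n in["scene","top"]}
for n in d0:
    C=cloud(n,d0[n]);X,Y,Z=np.moveaxis(C,2,0);b=(Z>.075)&(Z<.094)&(X>.2)&(X<.6)&(abs(Y)<.3)
    c,l,st,ce=cv2.connectedComponentsWithStats(b.astype(np.uint8));P=C[l==1+np.argmax(st[1:,4])]
    print(n,np.linalg.lstsq(np.c_[P[:,:2]-P[:,:2].mean(0),np.ones(len(P))],P[:,2],rcond=None)[0].round(4))
```

```text
scene [-0.0017  0.0019  0.084 ]
top [0.0034 0.0007 0.085 ]
```

View pics/scene6.png

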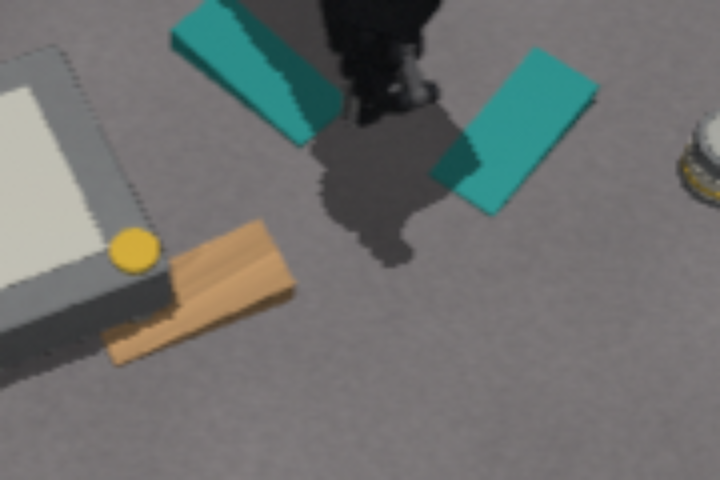

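View pics/top6.png

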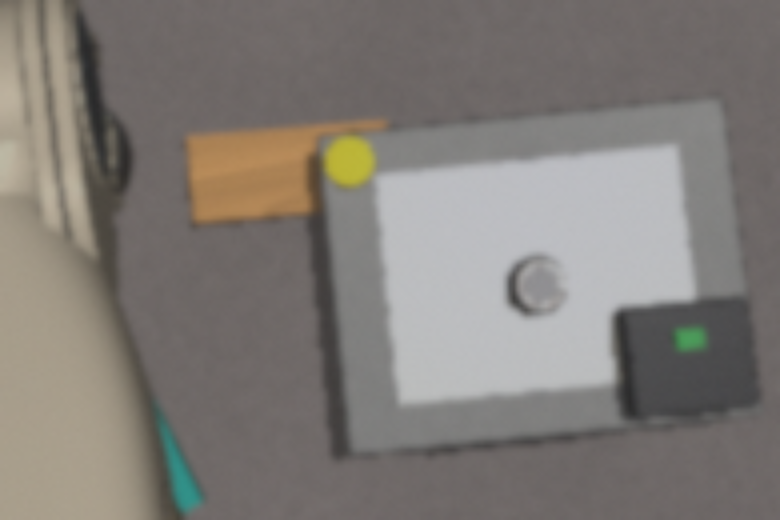

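The box has not moved or tilted. The wedge is straight under the yellow corner, with its thick end at top-crop (190,180) and the pad at (350,160). Now I'll move over the pad with the fingers shut.

```bash
python3 -m inch '[{"jaw":0,"tx":2,"ty":0,"tz":0,"rx":0,"ry":0,"rz":0},{"jaw":0,"tx":5,"ty":0,"tz":0,"rx":0,"ry":0,"rz":0},{"jaw":0,"tx":9,"ty":0,"tz":0,"rx":0,"ry":0,"rz":0},{"jaw":0,"tx":12.5,"ty":0,"tz":0,"rx":0,"ry":0,"rz":0},{"jaw":0,"tx":15,"ty":1,"tz":0,"rx":0,"ry":0,"rz":0},{"jaw":0,"tx":16,"ty":3,"tz":0,"rx":0,"ry":0,"rz":0},{"jaw":0,"tx":16,"ty":4.5,"tz":0,"rx":0,"ry":0,"rz":0},{"jaw":0,"tx":16,"ty":5,"tz":0,"rx":0,"ry":0,"rz":0},{"jaw":0,"tx":16,"ty":5,"tz":0,"rx":0,"ry":0,"rz":0}]'
python3 - <<'E'
from h import *
p,d=eyes.read_camera("scene");cv2.imwrite("pics/s7.png",cv2.resize(p[120:240,240:420],None,fx=4,fy=4))
s=status.read_state();print(s['time'],s['ee_pos'],s['tool_rot'].round(3),s['force'])
E
```

```text
time: 8.65
ee_pos: [0.5189, -0.003, 0.1199]
tool_rot: [[0.068, -0.002, 0.998], [-0.998, 0.003, 0.068], [-0.003, -1.0, -0.002]]
force: [-0.6, 0.1, 0.6]
opening: 0.0002
8.7 [ 0.5194345  -0.00295898  0.12078753] [[ 0.068 -0.001  0.998]
 [-0.998  0.002  0.068]
 [-0.002 -1.    -0.   ]] [-0.32450798 -0.0730956  -0.40881653]
```

View pics/s7.png

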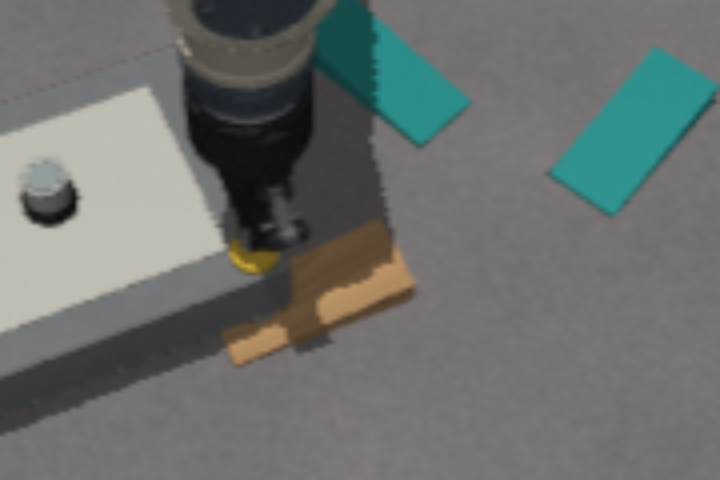

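```bash
python3 -m inch '[{"jaw":0,"tx":0,"ty":0.2,"tz":0.15,"rx":0,"ry":0,"rz":0},{"jaw":0,"tx":0,"ty":0.4,"tz":0.15,"rx":0,"ry":0,"rz":0},{"jaw":0,"tx":0,"ty":0.5,"tz":0.15,"rx":0,"ry":0,"rz":0},{"jaw":0,"tx":0,"ty":0.6,"tz":0.15,"rx":0,"ry":0,"rz":0}]'
```

```text
time: 9.1
ee_pos: [0.521, -0.0027, 0.1149]
tool_rot: [[0.068, -0.0, 0.998], [-0.998, 0.002, 0.068], [-0.002, -1.0, -0.0]]
force: [0.1, -0.8, -0.6]
opening: 0.0001
```

```bash
python3 -m inch '[{"jaw":0,"tx":0,"ty":0.05,"tz":0,"rx":0,"ry":0,"rz":0},{"jaw":0,"tx":0,"ty":0.1,"tz":0,"rx":0,"ry":0,"rz":0}]'
```

```text
time: 9.3
ee_pos: [0.521, -0.0027, 0.114]
tool_rot: [[0.068, 0.0, 0.998], [-0.998, 0.002, 0.068], [-0.002, -1.0, 0.0]]
force: [0.3, -0.7, 0.5]
opening: -0.0002
```

```bash
python3 -m inch '[{"jaw":0,"tx":0,"ty":0.05,"tz":0,"rx":0,"ry":0,"rz":0},{"jaw":0,"tx":0,"ty":0.1,"tz":0,"rx":0,"ry":0,"rz":0}]'
```

```text
time: 9.5
ee_pos: [0.5211, -0.0027, 0.113]
tool_rot: [[0.068, 0.0, 0.998], [-0.998, 0.002, 0.068], [-0.002, -1.0, 0.0]]
force: [-0.6, -0.6, 6.5]
opening: 0.0001
```

```bash
python3 -m inch '[{"jaw":0,"tx":0,"ty":0.03,"tz":0,"rx":0,"ry":0,"rz":0},{"jaw":0,"tx":0,"ty":0.06,"tz":0,"rx":0,"ry":0,"rz":0}]'
```

```text
time: 9.7
ee_pos: [0.5211, -0.0027, 0.113]
tool_rot: [[0.068, 0.001, 0.998], [-0.998, 0.002, 0.068], [-0.002, -1.0, 0.001]]
force: [-3.2, 0.8, 9.2]
opening: 0.0001
```

```bash
python3 -m inch '[{"jaw":0,"tx":0,"ty":0.08,"tz":0,"rx":0,"ry":0,"rz":0},{"jaw":0,"tx":0,"ty":0.08,"tz":0,"rx":0,"ry":0,"rz":0},{"jaw":0,"tx":0,"ty":0.08,"tz":0,"rx":0,"ry":0,"rz":0},{"jaw":0,"tx":0,"ty":0.08,"tz":0,"rx":0,"ry":0,"rz":0},{"jaw":0,"tx":0,"ty":0.08,"tz":0,"rx":0,"ry":0,"rz":0},{"jaw":0,"tx":0,"ty":0.08,"tz":0,"rx":0,"ry":0,"rz":0}]'; for i in 1 2 ; do python3 m.py 8; done
```

```text
time: 10.3
ee_pos: [0.5211, -0.0027, 0.113]
tool_rot: [[0.068, 0.001, 0.998], [-0.998, 0.002, 0.068], [-0.002, -1.0, 0.002]]
force: [-3.0, -0.0, 9.2]
opening: -0.0003
10.3 [ 0.52108528 -0.00270797  0.11300028] [-2.95078443 -0.04043861  9.2074356 ] -0.00027999139985267153
scene box [ 445.2 -124.5] [212.7 267.6] 4.11 slope [-0.004   0.0012  0.084 ] pad [ 0.5281 -0.0096  0.0895] 27
top box [ 446.8 -167.5] [213.1 186.4] 4.21 slope [0.0006 0.0053 0.085 ] pad [nan nan nan] 0
10.4 [ 0.52105703 -0.00272005  0.11297276] [-3.28423817  0.56320711  8.93614048] -0.00010388875037187251
scene box [ 446.  -124.4] [211.4 267.7] 4.2 slope [-0.0039  0.0014  0.0839] pad [ 0.5284 -0.0096  0.0896] 27
top box [ 446.8 -167.9] [212.9 186.3] 4.06 slope [0.0015 0.0047 0.0851] pad [nan nan nan] 0m.py:13: RuntimeWarning: Mean of empty slice.
  print(n,'box',np.round(r[0],1),np.round(r[1],1),round(r[2],2),'slope',pl.round(4),'pad',C[y].mean(0).round(4),y.sum())
  ret = um.true_divide(
m.py:13: RuntimeWarning: Mean of empty slice.
  print(n,'box',np.round(r[0],1),np.round(r[1],1),round(r[2],2),'slope',pl.round(4),'pad',C[y].mean(0).round(4),y.sum())
  ret = um.true_divide(
```

View pics/scene8.png

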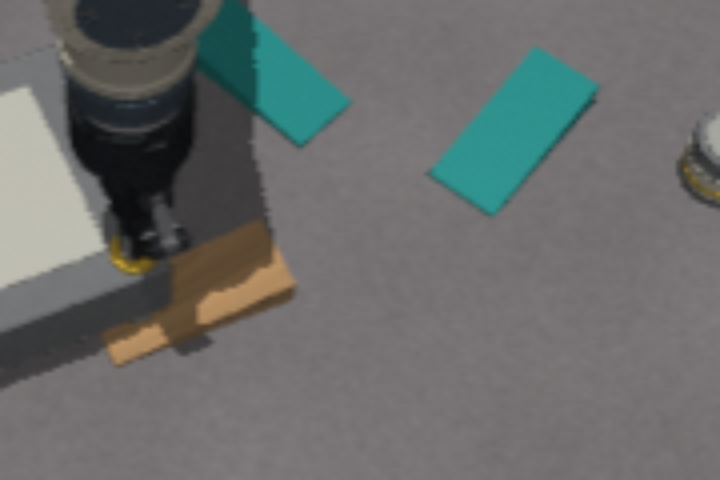

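```bash
python3 -c "
from station import env,status
print(env.finish_job());s=status.read_state();print(s['time'],s['force'],s['ee_pos'])"
```

```text
the job is handed in; nothing more can be done
None
the job is handed in; nothing more can be done
```

I pushed the wedge along the table, thin edge first, under the short foot, and handed the job in with the shut fingers pressing down on the yellow pad. `finish_job` gives no verdict, so whether it passed is unconfirmed.

- **Wedge:** The push force jumped from about 1 N to about 8 N when the wedge came snug, right at the 8 N limit for shoving the box. I then backed off completely. By my estimate the foot sits about 40 mm towards the thin end from the wedge's centre.
- **Box:** It had not moved or tilted beyond camera noise (under 1 mm and about 0.001 rad) after the push.
- **Final push:** The push held steady at about 9 N down, with about 3 N sideways. The fingertips were at 91 mm, which is the pad's height when the box is level, and did not sink further between 6.5 N and 9 N. The last picture showed the wedge untouched and in place.
- **Not checked:** I could not measure the load on the wedge directly. It follows from the box not tipping under a push well over 2–3 N. The top camera's last box and pad fits were spoiled by the arm hiding the pad, so the final check rests on the scene camera and the arm's own readings. I last saw the loupe standing just before the press, and it is not in the final picture.

One move call early on was refused for missing keys, which cost no motion. Total time was about 10.5 s.

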